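# Let off the ratchet and draw the lamp cartridge

### The arm

A 6-joint arm with a two-finger parallel gripper is mounted at the origin on the work surface. World frame = base frame: x ahead of the robot, y to its left, z up, the work surface at z = 0. Lengths are in m, angles in rad, forces in N, time in s.
With the tool pointing down it reaches from about 0.325 to 0.775 m from the base axis. Payload 5.5 kg.
Tool frame: the origin (TCP) lies at the very end of the fingers, on their centre line; the grasp point (between the pads) lies 19 mm behind it (robot.grip_point_offset is the z of the grasp point in the tool frame, in m); z points along the fingers, y is the line along which they close (so a half turn about z gives the same grasp; the last joint's range is limited). The gripper opens to 85 mm and grips with 20 to 120 N. Pads are 22 mm wide; open, the fingers measure 114 mm over their backs; the gripper's body (76 mm by 85 mm) begins 54 mm behind the grasp point. The pads swing forward as they close: fully open they stand 13 mm farther back than shut.
Start: joints at [-1.168, 0.091, 1.231, -0, 1.82, -0.057], TCP at [0.266, -0.538, 0.231] pointing down, gripper open.
Joint ranges: [-2.87, 2.87], [-0.86, 2.18], [0.17, 2.46], [-1.51, 4.65], [0.06, 2.69], [-2.65, 2.65]. Speed limits (rad/s): [2.57, 2.57, 3.01, 3.14, 3.14, 3.14].

### API

Orientations are given as a unit quaternion [w, x, y, z].
In Python, from workcell import robot gives the robot as it stands.
- The arm moves only by the tool drive_tool, never from a script. Its argument "deltas" is a list of rows, each an object of numbers: "ax", "ay", "az": the turn, a rotation vector about the tool's x, y, z normalised to -1 to 1, where 1 is 90 degrees; "x", "y", "z": the shift along the tool's x, y, z normalised to -1 to 1, where 1 is 0.4 m; "hand": the opening, from 0 (shut) to 1 (fully open). A call has exactly 8 rows; each row is the pose to reach, as a shift and turn from the pose commanded when the call began, along the tool's axes at that moment; what a row does not reach only later rows make up. A row lasts 1/8 s, in which the tool goes at most 62.5 mm and 10.7 degrees, less where a joint would pass 70% of its speed; a pose out of reach is approached as far as the arm can. A call with a number of a shift or a turn outside -1 to 1 is refused whole. A call with a gripper value outside its range is refused whole. The fingers move at their own pace and stop on an object; "newtons" is the grip in N (left out, the last holds). Time passes only in rows, so rows that repeat a pose let the fingers close, or fill a call up. It gives the time, the measured TCP pose, the force, the opening and the grip force at its end, in the units of the state.
- robot.observe(): the state, without advancing time (a new reading comes with each control period).
- robot.camera(name): name is "side" or "top" or "wrist"; returns a dict with "image" (420x560x3 uint8, red, green, blue), "camera_matrix" (3x3 intrinsics, pixels), "eye" and "orientation" of the camera in the world. Camera axes: x right, y down, z forward; pixel columns grow to the right and rows downward; lengths in m; the calibration is good to about 2 mm. A picture is of the moment at which its call begins. There is no depth.
- robot.sign_off(): hands the job in; it is judged then, once.
The state is a dict: "clock": time; "joint_pos": joint angles; "joint_velocities": joint speeds; "joint_efforts": joint torques, N m; "eef_pos": TCP position; "orientation": TCP orientation; "wrist_force": force on the tool from outside, world axes, zero at the start; "ft_torque": the same for the moment, N m; "opening": opening from 0.0 (shut) to 1.0 (fully open); "grasp_force": force on a finger pad.
Only numpy, scipy, OpenCV 4.12 (cv2) and the standard library are available. Lean on these libraries where they do the work, as an engineer would, in place of code of your own. Each camera call takes 0.05 s, during which the arm holds its last target. There are 200 camera calls.

### The job

Take the lamp cartridge out of the microscope's lamp housing. The pawl is jammed under a ratchet tooth: ease the crank wheel forward gently (clockwise) only until you feel the keeper come up against the cartridge, tip the freed pawl over to its parked rest, turn the wheel back about a quarter turn so the keeper is clear, then draw the cartridge sideways right out of the housing and leave it lying flat on the ledge in front of the mouth. Force nothing, and leave the other things on the bench where they are.

Things in the scene. Friction and masses are not known exactly. Their poses are not given: they have to be found in the camera images.
- housing: fixed lamp housing; origin on the bench, at yaw 0 its axes are the robot's (x away from robot, y left, z up). All frames below are this one, in mm. Steel base plate x -100..155, y -215..135, top at z 12. White roofed tunnel on it, near left: outside x -89..-11, y 4..126, top z 62, black fins on it at y 70..124 up to z 82. It holds the cartridge
- mouth (a point): centre of the tunnel's only opening, its right end (-y), at x -50, y 4, z 34. Tunnel inside 66 wide, 44 high, floor = base plate, rear wall at y 112. The cartridge comes out along the housing's -y
- ledge (a point): point on the bare base plate in front of the mouth (x -50, y -100, z 12). The ledge is x -85..-15, y -215..0; the drawn cartridge lies here
- wheel_axis (a point): point on the ratchet wheel's vertical axis, at its disc's top face: x 85, y -20, z 66
- wheel_turn (a joint): ratchet wheel: steel disc 98 across, 12 hooked teeth out to radius 62, z 48..74. Value grows counterclockwise from above = backward (keeper swings off the mouth), stop at 1.8 rad; forward (clockwise, winding up) is negative. Starts at -0.02..0, hard against the pawl. Friction about 0.12 N m: stays where left
- crank (a point): black upright crank knob on the wheel, free to spin on its own pin, 22 mm diameter, height 66..125 mm over the bench, 35 mm from the wheel's axis; the point is on its centre line at height 105; at wheel value 0 it lies on the -y side of the axis
- keeper_end (a point): centre of the round end (8 mm radius) of the keeper, a flat arm under the wheel that turns with it: 14 mm wide, height 18..34, this point 118 mm from the axis. At start it bars the mouth, 9 to 14 mm in front of the cartridge. Wheel at about -0.10 to -0.12 brings it firmly up to the cartridge (press it no harder than about 10 N, that is about 34 N at the crank); from 1.1 rad it is clear of the ledge
- wheel: the ratchet wheel with its crank knob and keeper; origin on its axis at bench height
- pawl: the pawl lever, 100 mm long; origin at its hinge
- pawl_hinge (a point): centre of the pawl's level hinge (axis along the housing's y): x 5, y 35, z 64, between two bracket cheeks 28 mm apart over all
- pawl_lift (a joint): pawl, 0.2 kg: 0 = down in the teeth; grows as its free end lifts over toward -x; falls over by itself past about 1.05, parks at 1.8 by its weight. Its 6 mm toe is hooked under the lip of the tooth bearing on it, so it cannot lift until the wheel is eased forward past about -0.085 (at -0.15 the next tooth meets it); then it lifts freely, 2 N
- pawl_grip (a point): centre of the round ear on the pawl's free end: disc 26 mm diameter, 14 mm thick along the housing's y, flat faces to +y and -y. With the pawl at 0 it is 70 mm beyond (+x) and 52 mm above the hinge, 116 over the bench; the lever under it is 12 mm thick, top 20 mm below this point. It moves in a circle about the hinge in the x-z plane
- cartridge: loose lamp cartridge, 0.25 to 0.5 kg: aluminium block 60 (x) x 110 (y) x 40 mm (z), origin at the centre of its underside, axes as the housing's when home; home is x -50, y 55 to 57, z 12
- cartridge_grip (a point): centre of the upright black grip plate outside the mouth, 80 mm along -y from the cartridge's origin and 48 mm above its underside (25 mm in front of its front face): plate 14 mm thick (x), 30 mm long (y), from 26 to 64 mm above the cartridge's underside
- objective: brass microscope objective, 34 mm diameter, 52 mm tall, standing on the base plate's far right corner; origin under its centre
- screwdriver: screwdriver 170 mm long lying on the bench right of the housing
- dish: shallow white dish, 90 mm across, 16 mm high, left of the housing
- tub: white lidded tub, 72 mm across, 85 mm high, left of the housing
- beaker: clear beaker, 68 mm across, 80 mm high, right of the housing
- post: steel post, 13 mm diameter, 70 mm tall, on a 50 mm round foot, standing on the far left corner of the base plate
Things that resemble listed ones, but are neither listed nor needed, are in the scene too. What is meant by the cartridge is not red, and is the larger of those in its own colour.

How it is judged:
On the way, in this order (a step that is already met when the one before it is completed fails the run):
1. the pawl is tipped over and parked while the wheel has not yet been let off (pawl above 1.5 rad, wheel below 0.3 rad) (value of joint pawl_lift above 1.5 rad and value of joint wheel_turn below 0.3 rad), for 0.2 s.
2. the wheel is turned back at least 1.1 rad while the cartridge is still in the housing (value of joint wheel_turn above 1.1 rad and y of cartridge in the frame of housing above 0 m), for 0.2 s.
At the end, for the whole second after the job is handed in: Pawl parked (above 1.5 rad), wheel turned back (above 1.1 rad), cartridge wholly out of the tunnel: its origin at y -58 to -170 mm and x -100 to 0 mm in the housing frame, flat on the base plate within 4 mm and 0.06 rad, at rest and released (value of joint pawl_lift above 1.5 rad and value of joint wheel_turn above 1.1 rad and y of cartridge in the frame of housing between -0.17 and -0.058 m and x of cartridge in the frame of housing between -0.1 and 0 m and z of cartridge in the frame of housing between 0.008 and 0.016 m and angle between cartridge's own z axis and vertical below 0.06 rad and linear speed of cartridge below 0.02 m/s); the robot touches nothing.
It fails at once if the keeper is pressed against the cartridge with more than 15 N (contact force between wheel and cartridge above 15 N).
It fails at once if the pawl is forced against the wheel's teeth with more than 45 N (contact force between pawl and wheel above 45 N).
It fails at once if a bystander is moved more than 25 mm (distance of any of objective, screwdriver, dish, tub, beaker, post from where it was at the start of the episode above 0.025 m).
It also fails if it takes over 72 s, if anything falls off the work surface, if the arm or the gripper's body presses on something with over 40 N, if the wrist force passes 120 N, or if a joint passes its speed limit or range.

## Working session

There is one attempt and no reset: what is moved stays moved. The work goes in short steps, Python scripts to look and compute and a tool call to move; the robot and the scene stay as the last step left them, time stands still between calls to the robot, and variables do not carry over. Pictures are saved under pics/ and viewed, at most 10 in all, crops included, and the job is handed in when it is done.

Besides the shell and the picture viewer there is one more tool, called after "Emit:" in YAML: its name, and indented under it one key for each argument. drive_tool: Moves the arm, as the interface text tells. Scaled input: -1 to 1 covers 0.4 m each way for a shift and 90 degrees each way for a turn. Its arguments: {"type":"object","properties":{"deltas":{"type":"array","items":{"type":"object","properties":{"ax":{"type":"number"},"ay":{"type":"number"},"az":{"type":"number"},"x":{"type":"number"},"y":{"type":"number"},"z":{"type":"number"},"hand":{"type":"number"}}}},"newtons":{"type":"number"}},"required":["deltas"]}

```bash
mkdir -p pics; ls
python3 - <<'E'
from workcell import robot
import cv2,json,numpy as np
o=robot.observe();print(o);print(robot.grip_point_offset)
for n in ("top","side"):
    c=robot.camera(n);cv2.imwrite(f"pics/{n}0.png",c["image"][:,:,::-1])
    json.dump({k:np.array(c[k]).tolist() for k in("camera_matrix","eye","orientation")},open(f"{n}.json","w"));print(n,c["camera_matrix"],c["eye"],c["orientation"])
E
```

```text
pics
{'clock': 0.0, 'joint_pos': array([-1.16770070e+00,  9.18546755e-02,  1.23190058e+00,  3.01578540e-05,
        1.81984164e+00, -5.66745450e-02]), 'joint_velocities': array([-0.00032031, -0.0006175 ,  0.00073699, -0.00049666, -0.00012556,
        0.00016811]), 'joint_efforts': array([ 1.25538165e-03, -4.58725655e+01, -4.18022311e+01,  1.38327296e-04,
        1.13800820e-02, -7.23724867e-06]), 'eef_pos': array([ 0.26614801, -0.53740484,  0.23014511]), 'orientation': array([-9.89646125e-04,  9.73691254e-01,  2.27869124e-01, -1.58312763e-04]), 'wrist_force': array([-0.17447047, -0.10927777, -0.58428264]), 'ft_torque': array([ 0.03187988, -0.00385635, -0.01542821]), 'grasp_force': 0.0, 'opening': 0.9990196813353983}
-0.0187
top [[543.29739824   0.         278.769984  ]
 [  0.         543.29739824 219.42492733]
 [  0.           0.           1.        ]] [0.37778718 0.05962808 1.51893921] [ 0.02522396 -0.70113563  0.71224249 -0.02198217]
side [[392.45937653   0.         275.80188091]
 [  0.         392.45937653 210.90502137]
 [  0.           0.           1.        ]] [-0.0235705   0.62109682  0.53277899] [ 0.17674237 -0.31888178  0.80026831 -0.47607476]
```

Run:
```python
import cv2
a=cv2.imread("pics/top0.png");cv2.imwrite("pics/top0b.png",cv2.resize(a,(800,600),interpolation=cv2.INTER_CUBIC))
a=cv2.imread("pics/side0.png");cv2.imwrite("pics/side0b.png",cv2.resize(a,(800,600),interpolation=cv2.INTER_CUBIC))
```

```text
(no output)
```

View pics/top0b.png

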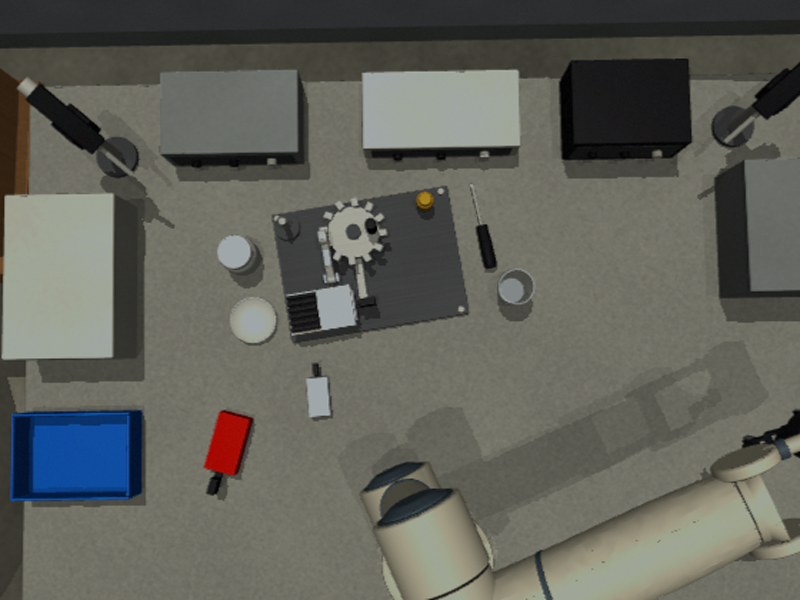

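View pics/side0b.png

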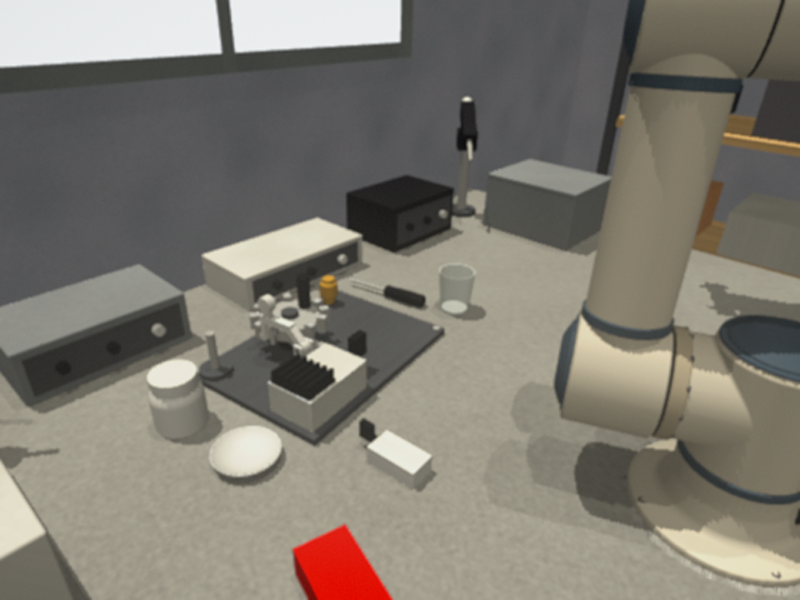

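The top view shows three cartridge-like things: a red one at (230,443), a small aluminium one lying on the bench at (318,397), and the one in the tunnel with its grip at (367,301). The meant one is in the tunnel: it isn't red and it's the larger aluminium one. I'll confirm that in a crop, which will also give me the plate corners.

Run:
```python
import cv2
a=cv2.imread("pics/top0.png")[125:245,180:340];cv2.imwrite("pics/crop1.png",cv2.resize(a,(800,600),interpolation=cv2.INTER_CUBIC))
```

```text
(no output)
```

View pics/crop1.png

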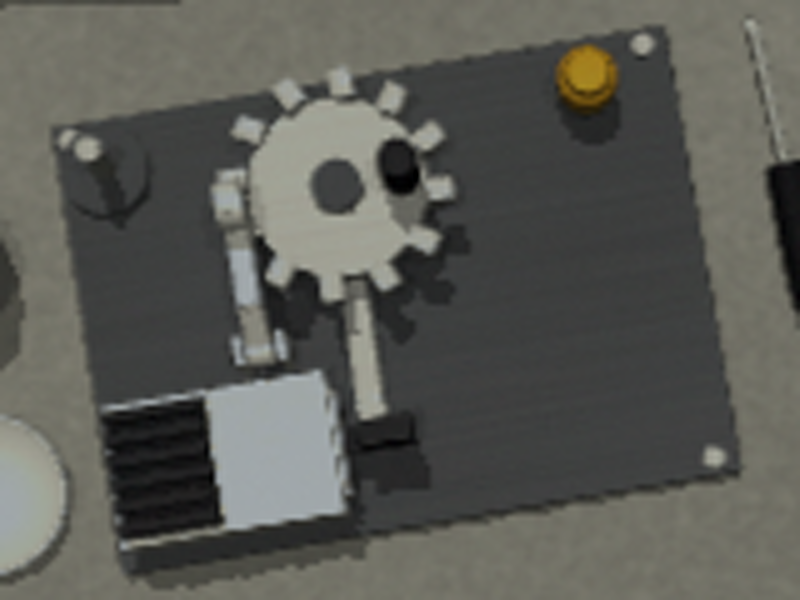

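The crop confirms it: the white tunnel holds the cartridge, with its black grip outside the mouth at crop (385,430). Plate corners are at (52,130), (662,27) and (740,475), the wheel hub is at (337,185), and the knob top is at (398,150). Next I fit the pose.

```bash
cat > h.py <<'E'
import numpy as np,json
from scipy.spatial.transform import Rotation as R
from scipy.optimize import least_squares
def load(n):
    d=json.load(open(f"{n}.json"));return np.array(d["camera_matrix"]),np.array(d["eye"]),R.from_quat(d["orientation"],scalar_first=True)
def proj(cam,p):
    K,e,r=cam;q=r.inv().apply(np.atleast_2d(p)-e);u=q@K.T;return u[:,:2]/u[:,2:]
try: HX=np.array(json.load(open("pose.json")))
except Exception: HX=None
def w(p,h=None):  # housing mm -> world m
    h=HX if h is None else h
    return R.from_euler("z",h[2]).apply(np.atleast_2d(p)/1000.)+[h[0],h[1],0]
def tocam(q,x):pass
def tool(target,yaw,o):
    """shift (units of .4) in current tool axes to reach TCP target, az turn for tool-y along world yaw"""
    r=R.from_quat(o["orientation"],scalar_first=True)
    return r.inv().apply(np.array(target)-o["eef_pos"])/.4
E
python3 - <<'E'
from h import *
T=load("top");S=load("side")
P=[(155,135,12),(155,-215,12),(-100,-215,12),(-11,126,62),(-11,4,62),(-89,4,62),(85,-20,66+8)]
c=np.array([(52,130),(662,27),(740,475),(102,408),(325,372),(352,515),(337,185)])/5-.4+[180,125]
f=lambda h:(proj(T,w(P,h))-c).ravel()
s=least_squares(f,[.5,.1,.1],loss="soft_l1");print(s.x,s.fun.reshape(-1,2).round(1))
json.dump(list(s.x),open("pose.json","w"))
# side check (800x600 scaled): px of points
Q=[(155,135,12),(-100,-215,12),(-100,135,12),(-11,4,62),(50,-20,105)]
pts={"crank0":(85,-55,125),"ear":(75,35,129),"grip":(-50,-24,76),"keeper0":(85-118,-20,34),"obj":(135,-190,52)}
print((proj(S,w(Q,s.x))/.7).round())
for k,v in pts.items(): print(k,((proj(T,w(v,s.x))-[180,125])*5).round(),(proj(S,w(v,s.x))/.7).round())
for k,v in dict(axis=(85,-20,66),crank=(85,-55,105),ear=(75,35,116),grip=(-50,-24,60)).items(): print(k,w(v,s.x).round(4))
E
```

```text
[0.54342795 0.15516854 0.15204649] [[-0.1 -0. ]
 [ 0.8 -0.1]
 [ 0.9 -0.4]
 [-0.3  0.3]
 [-0.2 -0. ]
 [-0.9 -0.1]
 [ 0.   0.4]]
[[190. 373.]
 [446. 327.]
 [316. 440.]
 [326. 342.]
 [305. 300.]]
crank0 [[396. 157.]] [[303. 275.]]
ear [[227. 203.]] [[267. 296.]]
grip [[384. 430.]] [[358. 335.]]
keeper0 [[375. 407.]] [[348. 355.]]
obj [[630.  51.]] [[334. 277.]]
axis [[0.6305 0.1483 0.066 ]]
crank [[0.6358 0.1137 0.105 ]]
ear [[0.6123 0.2011 0.116 ]]
grip [[0.4976 0.1239 0.06  ]]
```

Emit:
drive_tool:
  deltas:
    - {"x": 0.9,"y": -0.6,"az": -0.804,"hand": 0.6}
    - {"x": 0.9,"y": -0.6,"az": -0.804,"hand": 0.6}
    - {"x": 0.9,"y": -0.6,"az": -0.804,"hand": 0.6}
    - {"x": 0.9,"y": -0.6,"az": -0.804,"hand": 0.6}
    - {"x": 0.9,"y": -0.6,"az": -0.804,"hand": 0.6}
    - {"x": 0.9,"y": -0.6,"az": -0.804,"hand": 0.6}
    - {"x": 0.9,"y": -0.6,"az": -0.804,"hand": 0.6}
    - {"x": 0.9,"y": -0.6,"az": -0.804,"hand": 0.6}
  newtons: 20

```text
invalid input at $.deltas[0]: expected keys ax, ay, az, x, y, z, hand
```

```bash
cat >> h.py <<'E'
def go(p,o,yaw=None):
    "print shift/az units to bring TCP to housing-mm p with tool y along housing angle yaw"
    r=R.from_quat(o["orientation"],scalar_first=True);h=w(p)[0]
    y=r.apply([0,1,0]);z=r.apply([0,0,1]);cur=np.arctan2(y[1],y[0])
    out=r.inv().apply(h-o["eef_pos"])/.4
    inh=R.from_euler("z",-HX[2]).apply(o["eef_pos"]-[HX[0],HX[1],0])*1000
    az=None if yaw is None else (-(yaw+HX[2]-cur+np.pi)%(2*np.pi)-np.pi)/1.5708
    print("t",o["clock"],"tcp_h",inh.round(1),"F_h",R.from_euler("z",-HX[2]).apply(o["wrist_force"]).round(1),"open",round(o["opening"],3),o["grasp_force"],"yawh",round(cur-HX[2],4),"z",z.round(3),"| shift",out.round(4),"az",az)
E
python3 - <<'E'
from h import *;from workcell import robot
go((85,-55,180),robot.observe(),0);go((85,-55,88),robot.observe(),0)
E
```

```text
t 0.1 tcp_h [-379.  -642.6  230.3] F_h [ 0.1 -0.4  0.1] open 0.995 0.0 yawh -1.2631 z [-0.001  0.002 -1.   ] | shift [ 1.5504 -1.0485  0.1277] az -0.8040944888306988
t 0.1 tcp_h [-379.  -642.6  230.3] F_h [ 0.1 -0.4  0.1] open 0.995 0.0 yawh -1.2631 z [-0.001  0.002 -1.   ] | shift [ 1.5504 -1.0481  0.3577] az -0.8040944888306988
```

Emit:
drive_tool:
  deltas:
    - {"x": 0.9,"y": -0.6,"z": 0,"ax": 0,"ay": 0,"az": -0.804,"hand": 0.6}
    - {"x": 0.9,"y": -0.6,"z": 0,"ax": 0,"ay": 0,"az": -0.804,"hand": 0.6}
    - {"x": 0.9,"y": -0.6,"z": 0,"ax": 0,"ay": 0,"az": -0.804,"hand": 0.6}
    - {"x": 0.9,"y": -0.6,"z": 0,"ax": 0,"ay": 0,"az": -0.804,"hand": 0.6}
    - {"x": 0.9,"y": -0.6,"z": 0,"ax": 0,"ay": 0,"az": -0.804,"hand": 0.6}
    - {"x": 0.9,"y": -0.6,"z": 0,"ax": 0,"ay": 0,"az": -0.804,"hand": 0.6}
    - {"x": 0.9,"y": -0.6,"z": 0,"ax": 0,"ay": 0,"az": -0.804,"hand": 0.6}
    - {"x": 0.9,"y": -0.6,"z": 0,"ax": 0,"ay": 0,"az": -0.804,"hand": 0.6}
  newtons: 20

```text
clock: 1.1
eef_pos: [0.4836, -0.1594, 0.2307]
orientation: [-0.001, 0.649, 0.761, 0.0]
wrist_force: [-0.4, 0.3, -0.4]
opening: 0.601
grasp_force: 0.0
```

Run:
```python
from h import *;from workcell import robot
go((85,-55,160),robot.observe(),0)
```

```text
t 1.1 tcp_h [-106.8 -301.8  230.7] F_h [-0.4  0.4 -0.4] open 0.601 0.0 yawh 0.0069 z [-0.001  0.001 -1.   ] | shift [0.6135 0.4839 0.1773] az 0.004387924807994809
```

Emit:
drive_tool:
  deltas:
    - {"x": 0.6135,"y": 0.484,"z": 0,"ax": 0,"ay": 0,"az": 0.004,"hand": 0.6}
    - {"x": 0.6135,"y": 0.484,"z": 0,"ax": 0,"ay": 0,"az": 0.004,"hand": 0.6}
    - {"x": 0.6135,"y": 0.484,"z": 0,"ax": 0,"ay": 0,"az": 0.004,"hand": 0.6}
    - {"x": 0.6135,"y": 0.484,"z": 0.177,"ax": 0,"ay": 0,"az": 0.004,"hand": 0.6}
    - {"x": 0.6135,"y": 0.484,"z": 0.177,"ax": 0,"ay": 0,"az": 0.004,"hand": 0.6}
    - {"x": 0.6135,"y": 0.484,"z": 0.177,"ax": 0,"ay": 0,"az": 0.004,"hand": 0.6}
    - {"x": 0.6135,"y": 0.484,"z": 0.177,"ax": 0,"ay": 0,"az": 0.004,"hand": 0.6}
    - {"x": 0.6135,"y": 0.484,"z": 0.177,"ax": 0,"ay": 0,"az": 0.004,"hand": 0.6}

```text
clock: 2.1
eef_pos: [0.6369, 0.1071, 0.1622]
orientation: [0.001, 0.655, 0.756, 0.0]
wrist_force: [1.2, -0.0, 0.8]
opening: 0.6
grasp_force: 0.0
```

```bash
cat > snap.py <<'E'
from h import *;from workcell import robot;import cv2,sys
n,f=sys.argv[1:3];c=robot.camera(n);cv2.imwrite(f"pics/{f}.png",cv2.resize(c["image"][:,:,::-1],(800,600),interpolation=cv2.INTER_CUBIC))
C=(np.array(c["camera_matrix"]),np.array(c["eye"]),R.from_quat(c["orientation"],scalar_first=True))
for k,v in dict(knobtop=(85,-55,125),ear=(75,35,129),axis=(85,-20,74),grip=(-50,-24,76),tunnel=(-11,4,62)).items(): print(k,(proj(C,w(v))/.7).round())
E
python3 snap.py wrist w1
python3 - <<'E'
from h import *;from workcell import robot
go((85,-55,88),robot.observe(),0)
E
```

```text
knobtop [[401. 339.]]
ear [[372. 119.]]
axis [[400. 242.]]
grip [[147. 252.]]
tunnel [[223. 196.]]
t 2.15 tcp_h [ 85.2 -61.7 162.6] F_h [ 0.1 -0.6 -0.1] open 0.598 0.0 yawh -0.0087 z [ 0.003 -0.    -1.   ] | shift [ 0.0168 -0.0011  0.1865] az -0.00554181202000726
```

View pics/w1.png

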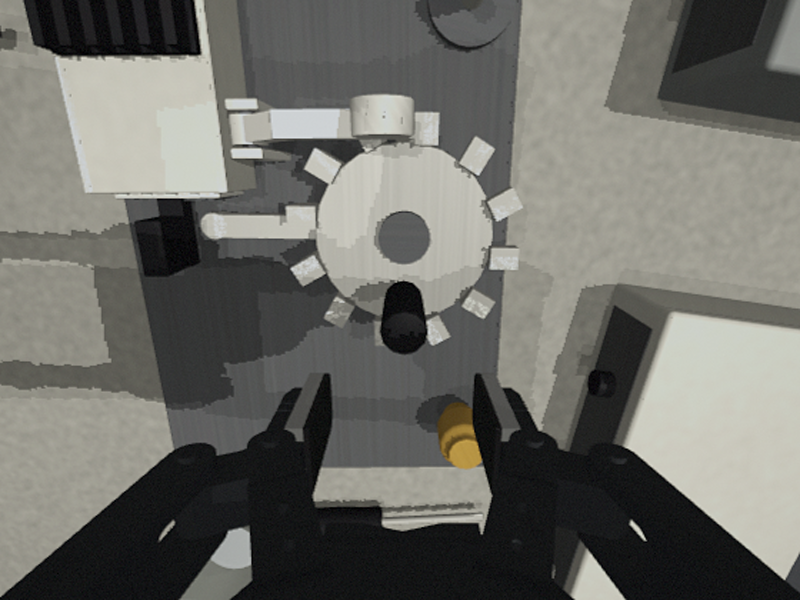

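The wrist view shows the knob top at (404,332), the hub at (403,237), the ear at about (383,108) and the keeper end at (213,225). All of these agree with the fit to within a few mm, so I go down onto the knob.

Emit:
drive_tool:
  deltas:
    - {"x": 0.02,"y": 0.001,"z": 0.03,"ax": 0,"ay": 0,"az": -0.005,"hand": 0.6}
    - {"x": 0.02,"y": 0.001,"z": 0.08,"ax": 0,"ay": 0,"az": -0.005,"hand": 0.6}
    - {"x": 0.02,"y": 0.001,"z": 0.13,"ax": 0,"ay": 0,"az": -0.005,"hand": 0.6}
    - {"x": 0.02,"y": 0.001,"z": 0.186,"ax": 0,"ay": 0,"az": -0.005,"hand": 0.6}
    - {"x": 0.02,"y": 0.001,"z": 0.186,"ax": 0,"ay": 0,"az": -0.005,"hand": 0.6}
    - {"x": 0.02,"y": 0.001,"z": 0.186,"ax": 0,"ay": 0,"az": -0.005,"hand": 0.6}
    - {"x": 0.02,"y": 0.001,"z": 0.186,"ax": 0,"ay": 0,"az": -0.005,"hand": 0.6}
    - {"x": 0.02,"y": 0.001,"z": 0.186,"ax": 0,"ay": 0,"az": -0.005,"hand": 0.5}

```text
clock: 3.15
eef_pos: [0.6363, 0.117, 0.0872]
orientation: [0.001, 0.651, 0.759, 0.001]
wrist_force: [-0.5, -0.2, 0.1]
opening: 0.499
grasp_force: 0.0
```

Run:
```python
from h import *;from workcell import robot
go((85,-55,88),robot.observe(),0)
```

```text
t 3.15 tcp_h [ 86.1 -51.8  87.2] F_h [-0.5 -0.1  0.1] open 0.499 0.0 yawh 0.0014 z [ 0.002  0.    -1.   ] | shift [-0.0081 -0.0027 -0.002 ] az 0.0009170218422787611
```

Emit:
drive_tool:
  deltas:
    - {"x": 0,"y": 0,"z": 0,"ax": 0,"ay": 0,"az": 0,"hand": 0.35}
    - {"x": 0,"y": 0,"z": 0,"ax": 0,"ay": 0,"az": 0,"hand": 0.3}
    - {"x": 0,"y": 0,"z": 0,"ax": 0,"ay": 0,"az": 0,"hand": 0.25}
    - {"x": 0,"y": 0,"z": 0,"ax": 0,"ay": 0,"az": 0,"hand": 0.2}
    - {"x": 0,"y": 0,"z": 0,"ax": 0,"ay": 0,"az": 0,"hand": 0.15}
    - {"x": 0,"y": 0,"z": 0,"ax": 0,"ay": 0,"az": 0,"hand": 0.15}
    - {"x": 0,"y": 0,"z": 0,"ax": 0,"ay": 0,"az": 0,"hand": 0.15}
    - {"x": 0,"y": 0,"z": 0,"ax": 0,"ay": 0,"az": 0,"hand": 0.15}
  newtons: 20

```text
clock: 4.15
eef_pos: [0.6361, 0.117, 0.0863]
orientation: [0.0, 0.651, 0.759, 0.0]
wrist_force: [2.5, 0.2, 2.1]
opening: 0.244
grasp_force: 20.3
```

Run:
```python
from h import *;from workcell import robot
go((85,-55,88),robot.observe(),0)
```

```text
t 4.15 tcp_h [ 85.8 -51.8  86.3] F_h [ 2.5 -0.2  2.1] open 0.244 20.31034916639328 yawh 0.0014 z [ 0.001  0.    -1.   ] | shift [-0.0081 -0.0019 -0.0042] az 0.0008824858897312322
```

Emit:
drive_tool:
  deltas:
    - {"x": 0,"y": -0.001,"z": 0,"ax": 0,"ay": 0,"az": 0,"hand": 0.15}
    - {"x": 0,"y": -0.002,"z": 0,"ax": 0,"ay": 0,"az": 0,"hand": 0.15}
    - {"x": 0,"y": -0.003,"z": 0,"ax": 0,"ay": 0,"az": 0,"hand": 0.15}
    - {"x": 0,"y": -0.004,"z": 0,"ax": 0,"ay": 0,"az": 0,"hand": 0.15}
    - {"x": 0,"y": -0.005,"z": 0,"ax": 0,"ay": 0,"az": 0,"hand": 0.15}
    - {"x": 0,"y": -0.005,"z": 0,"ax": 0,"ay": 0,"az": 0,"hand": 0.15}
    - {"x": 0,"y": -0.005,"z": 0,"ax": 0,"ay": 0,"az": 0,"hand": 0.15}
    - {"x": 0,"y": -0.005,"z": 0,"ax": 0,"ay": 0,"az": 0,"hand": 0.15}

```text
clock: 5.15
eef_pos: [0.6339, 0.1167, 0.0863]
orientation: [0.0, 0.651, 0.759, 0.0]
wrist_force: [2.2, 0.5, 2.1]
opening: 0.248
grasp_force: 20.5
```

Run:
```python
from h import *;from workcell import robot
go((85,-55,88),robot.observe(),0)
```

```text
t 5.15 tcp_h [ 83.6 -51.7  86.3] F_h [2.3 0.1 2.1] open 0.248 20.49214392900467 yawh 0.0015 z [ 0.  0. -1.] | shift [-0.0083  0.0034 -0.0042] az 0.0009307476827842558
```

Emit:
drive_tool:
  deltas:
    - {"x": 0,"y": -0.001,"z": 0,"ax": 0,"ay": 0,"az": 0,"hand": 0.15}
    - {"x": 0,"y": -0.001,"z": 0,"ax": 0,"ay": 0,"az": 0,"hand": 0.15}
    - {"x": 0,"y": -0.002,"z": 0,"ax": 0,"ay": 0,"az": 0,"hand": 0.15}
    - {"x": 0,"y": -0.002,"z": 0,"ax": 0,"ay": 0,"az": 0,"hand": 0.15}
    - {"x": 0,"y": -0.0025,"z": 0,"ax": 0,"ay": 0,"az": 0,"hand": 0.15}
    - {"x": 0,"y": -0.0025,"z": 0,"ax": 0,"ay": 0,"az": 0,"hand": 0.15}
    - {"x": 0,"y": -0.0025,"z": 0,"ax": 0,"ay": 0,"az": 0,"hand": 0.15}
    - {"x": 0,"y": -0.0025,"z": 0,"ax": 0,"ay": 0,"az": 0,"hand": 0.15}

```text
clock: 6.15
eef_pos: [0.6332, 0.1167, 0.0863]
orientation: [0.0, 0.651, 0.759, 0.0]
wrist_force: [4.3, 3.0, 4.0]
opening: 0.251
grasp_force: 20.5
```

Run:
```python
from h import *;from workcell import robot
go((85,-55,88),robot.observe(),0)
```

```text
t 6.15 tcp_h [ 82.9 -51.6  86.3] F_h [4.7 2.3 4. ] open 0.251 20.502941608428955 yawh 0.0015 z [ 0.001  0.    -1.   ] | shift [-0.0084  0.0053 -0.0044] az 0.0009808926114494713
```

Emit:
drive_tool:
  deltas:
    - {"x": 0,"y": -0.0005,"z": 0,"ax": 0,"ay": 0,"az": 0,"hand": 0.15}
    - {"x": 0,"y": -0.001,"z": 0,"ax": 0,"ay": 0,"az": 0,"hand": 0.15}
    - {"x": 0,"y": -0.001,"z": 0,"ax": 0,"ay": 0,"az": 0,"hand": 0.15}
    - {"x": 0,"y": -0.0015,"z": 0,"ax": 0,"ay": 0,"az": 0,"hand": 0.15}
    - {"x": 0,"y": -0.002,"z": 0,"ax": 0,"ay": 0,"az": 0,"hand": 0.15}
    - {"x": 0,"y": -0.002,"z": 0,"ax": 0,"ay": 0,"az": 0,"hand": 0.15}
    - {"x": 0,"y": -0.002,"z": 0,"ax": 0,"ay": 0,"az": 0,"hand": 0.15}
    - {"x": 0,"y": -0.002,"z": 0,"ax": 0,"ay": 0,"az": 0,"hand": 0.15}

```text
clock: 7.15
eef_pos: [0.6331, 0.1167, 0.0863]
orientation: [0.001, 0.651, 0.759, 0.001]
wrist_force: [8.9, 2.9, 3.0]
opening: 0.247
grasp_force: 20.6
```

Run:
```python
from h import *;from workcell import robot
go((85,-55,88),robot.observe(),0)
```

```text
t 7.15 tcp_h [ 82.8 -51.6  86.3] F_h [9.2 1.5 3. ] open 0.247 20.560471415519714 yawh 0.0015 z [ 0.003  0.001 -1.   ] | shift [-0.0085  0.0055 -0.0042] az 0.0009751749950835378
```

Emit:
drive_tool:
  deltas:
    - {"x": 0,"y": -0.0005,"z": 0,"ax": 0,"ay": 0,"az": 0,"hand": 0.15}
    - {"x": 0,"y": -0.001,"z": 0,"ax": 0,"ay": 0,"az": 0,"hand": 0.15}
    - {"x": 0,"y": -0.0015,"z": 0,"ax": 0,"ay": 0,"az": 0,"hand": 0.15}
    - {"x": 0,"y": -0.002,"z": 0,"ax": 0,"ay": 0,"az": 0,"hand": 0.15}
    - {"x": 0,"y": -0.0025,"z": 0,"ax": 0,"ay": 0,"az": 0,"hand": 0.15}
    - {"x": 0,"y": -0.003,"z": 0,"ax": 0,"ay": 0,"az": 0,"hand": 0.15}
    - {"x": 0,"y": -0.003,"z": 0,"ax": 0,"ay": 0,"az": 0,"hand": 0.15}
    - {"x": 0,"y": -0.003,"z": 0,"ax": 0,"ay": 0,"az": 0,"hand": 0.15}

```text
clock: 8.15
eef_pos: [0.6328, 0.1166, 0.0863]
orientation: [0.001, 0.651, 0.759, 0.002]
wrist_force: [12.5, 3.7, 1.3]
opening: 0.249
grasp_force: 20.6
```

```bash
python3 snap.py wrist w2
python3 - <<'E'
from h import *;from workcell import robot
go((85,-55,88),robot.observe(),0)
E
```

```text
knobtop [[410. 471.]]
ear [[368. 131.]]
axis [[408. 302.]]
grip [[ 44. 313.]]
tunnel [[157. 232.]]
t 8.2 tcp_h [ 82.5 -51.6  86.3] F_h [11.5  2.5  1. ] open 0.252 20.60771495103836 yawh 0.0016 z [ 0.005  0.001 -1.   ] | shift [-0.0085  0.0063 -0.0042] az 0.0009983996567414746
```

View pics/w2.png

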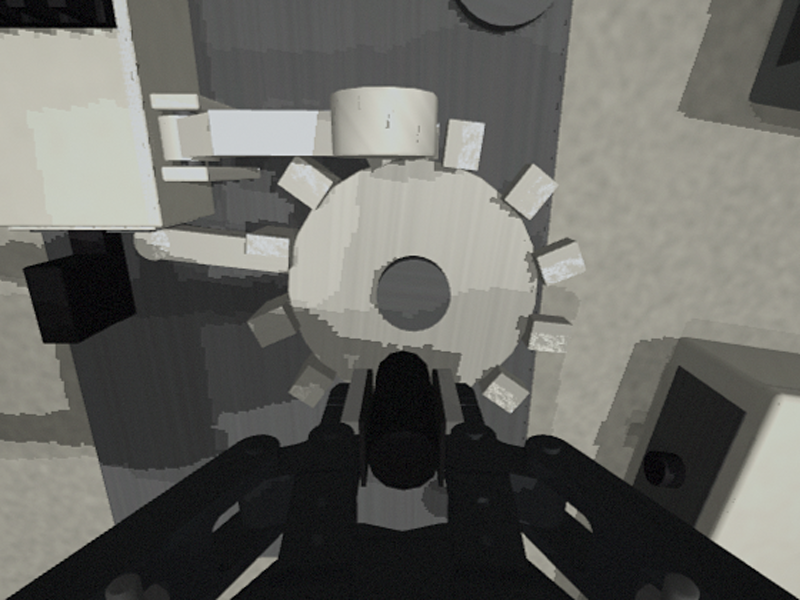

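The keeper end is at (155,244), right up at the mouth, the hub is at (413,293), and the ear is at (384,105). I'll work out the wheel angle from those.

Run:
```python
from h import *;from workcell import robot
c=robot.camera("wrist");C=(np.array(c["camera_matrix"]),np.array(c["eye"]),R.from_quat(c["orientation"],scalar_first=True))
json.dump({k:np.array(c[k]).tolist() for k in("camera_matrix","eye","orientation")},open("wrist2.json","w"))
p=lambda v:(proj(C,w(v))/.7)[0].round(1)
print("hub66",p((85,-20,66)),p((85,-20,76)))
for a in(0,-.05,-.08,-.1,-.12,-.14):
    t=np.pi+a; print(a,"keeper",p((85+118*np.cos(t),-20+118*np.sin(t),34)),[ "tip",p((85+126*np.cos(t),-20+126*np.sin(t),34))], "knob125",p((85+35*np.sin(a),-20-35*np.cos(a),125)))
print("hinge",p((5,35,64)),"ear faces",p((75,28,129)),p((75,42,129)),"tunnel",p((-11,4,62)),p((-11,4,12)),p((62,28,116)),p((88,28,116)))
go((85,-55,88),robot.observe())
```

```text
hub66 [407.5 295.8] [408.  303.3]
0 keeper [150.5 276.1] ['tip', array([133.1, 276.1])] knob125 [410.3 470.6]
-0.05 keeper [148.6 263.6] ['tip', array([130.9, 262.7])] knob125 [404.2 470.4]
-0.08 keeper [147.7 255.9] ['tip', array([129.8, 254.5])] knob125 [400.6 470.2]
-0.1 keeper [147.3 250.8] ['tip', array([129.3, 249. ])] knob125 [398.1 470.1]
-0.12 keeper [146.9 245.6] ['tip', array([128.9, 243.5])] knob125 [395.7 469.8]
-0.14 keeper [146.7 240.5] ['tip', array([128.5, 237.9])] knob125 [393.3 469.6]
hinge [184.1 145.8] ear faces [368.4 165.3] [366.9  94.7] tunnel [156.9 232.3] [211.3 218.3] [319.4 165.6] [424.5 165.9]
t 8.25 tcp_h [ 82.5 -51.6  86.3] F_h [12.4  3.3  0.1] open 0.249 20.60714900493622 yawh 0.0016 z [ 0.005  0.001 -1.   ] | shift [-0.0085  0.0063 -0.0042] az None
```

The wheel is at about -0.11 rad with roughly 2.6 N at the keeper, so the pawl should be free. I release the knob and rise.

Emit:
drive_tool:
  deltas:
    - {"x": 0,"y": 0.0015,"z": 0,"ax": 0,"ay": 0,"az": 0,"hand": 0.32}
    - {"x": 0,"y": 0.003,"z": 0,"ax": 0,"ay": 0,"az": 0,"hand": 0.4}
    - {"x": 0,"y": 0.003,"z": 0,"ax": 0,"ay": 0,"az": 0,"hand": 0.5}
    - {"x": 0,"y": 0.003,"z": -0.05,"ax": 0,"ay": 0,"az": 0,"hand": 0.5}
    - {"x": 0,"y": 0.003,"z": -0.12,"ax": 0,"ay": 0,"az": 0,"hand": 0.5}
    - {"x": 0,"y": 0.003,"z": -0.2,"ax": 0,"ay": 0,"az": 0.1,"hand": 0.5}
    - {"x": 0.1,"y": 0.003,"z": -0.2,"ax": 0,"ay": 0,"az": 0.2,"hand": 0.5}
    - {"x": 0.2,"y": -0.01,"z": -0.2,"ax": 0,"ay": 0,"az": 0.3,"hand": 0.5}

```text
clock: 9.25
eef_pos: [0.6152, 0.1952, 0.1687]
orientation: [0.001, 0.812, 0.584, 0.001]
wrist_force: [0.6, -0.1, -1.1]
opening: 0.501
grasp_force: 0.0
```

```bash
python3 - <<'E'
from h import *
d=R.from_euler("z",HX[2]).apply([.0013,.0015,0]);json.dump([HX[0]+d[0],HX[1]+d[1],HX[2]],open("pose.json","w"))
E
python3 - <<'E'
from h import *;from workcell import robot
go((76,35,155),robot.observe(),-1.5708)
E
```

```text
t 9.25 tcp_h [ 75.7  27.2 168.7] F_h [ 0.5 -0.1 -1.1] open 0.501 0.0 yawh -0.4765 z [ 0.003  0.001 -1.   ] | shift [ 0.0177 -0.0083  0.0344] az 0.6966822431443791
```

Emit:
drive_tool:
  deltas:
    - {"x": 0.016,"y": -0.008,"z": 0,"ax": 0,"ay": 0,"az": 0.697,"hand": 0.5}
    - {"x": 0.016,"y": -0.008,"z": 0,"ax": 0,"ay": 0,"az": 0.697,"hand": 0.5}
    - {"x": 0.016,"y": -0.008,"z": 0,"ax": 0,"ay": 0,"az": 0.697,"hand": 0.5}
    - {"x": 0.016,"y": -0.008,"z": 0,"ax": 0,"ay": 0,"az": 0.697,"hand": 0.5}
    - {"x": 0.016,"y": -0.008,"z": 0,"ax": 0,"ay": 0,"az": 0.697,"hand": 0.5}
    - {"x": 0.016,"y": -0.008,"z": 0.034,"ax": 0,"ay": 0,"az": 0.697,"hand": 0.5}
    - {"x": 0.016,"y": -0.008,"z": 0.034,"ax": 0,"ay": 0,"az": 0.697,"hand": 0.5}
    - {"x": 0.016,"y": -0.008,"z": 0.034,"ax": 0,"ay": 0,"az": 0.697,"hand": 0.5}

```text
clock: 10.25
eef_pos: [0.6139, 0.2017, 0.1537]
orientation: [-0.0, 0.997, 0.081, 0.001]
wrist_force: [-0.5, 0.7, -0.1]
opening: 0.502
grasp_force: 0.0
```

```bash
python3 snap.py wrist w3
python3 - <<'E'
from h import *;from workcell import robot
go((76,35,101),robot.observe(),-1.5708)
E
```

```text
knobtop [[612. 341.]]
ear [[400. 364.]]
axis [[503. 304.]]
grip [[492. 510.]]
tunnel [[448. 443.]]
t 10.3 tcp_h [ 75.4  33.9 153.7] F_h [ 0.7 -0.3  0.3] open 0.501 0.0 yawh -1.5622 z [ 0.001  0.    -1.   ] | shift [ 0.0012 -0.0027  0.1319] az 0.0054734721023469626
```

View pics/w3.png

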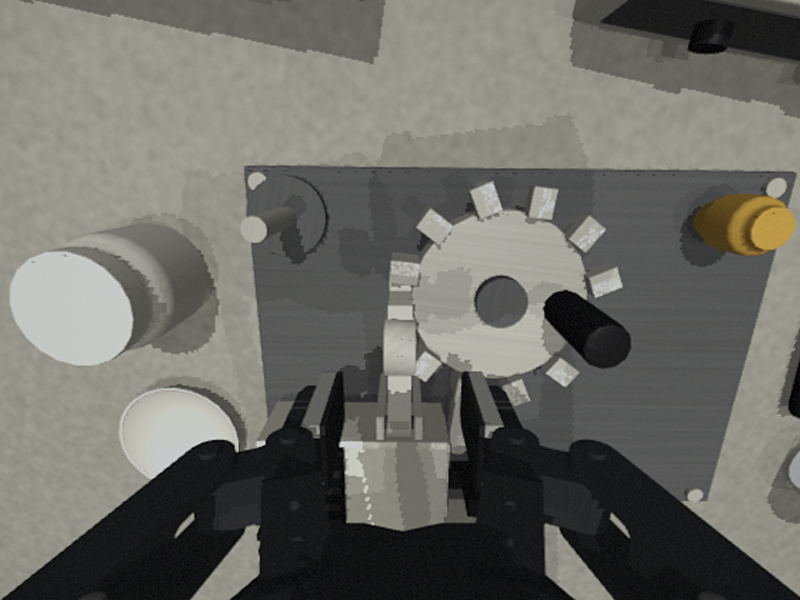

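The ear is centred at (400,347), between the fingers (343..463). I descend over it and grip.

Emit:
drive_tool:
  deltas:
    - {"x": 0.005,"y": -0.002,"z": 0.04,"ax": 0,"ay": 0,"az": 0.005,"hand": 0.5}
    - {"x": 0.005,"y": -0.002,"z": 0.08,"ax": 0,"ay": 0,"az": 0.005,"hand": 0.5}
    - {"x": 0.005,"y": -0.002,"z": 0.129,"ax": 0,"ay": 0,"az": 0.005,"hand": 0.5}
    - {"x": 0.005,"y": -0.002,"z": 0.129,"ax": 0,"ay": 0,"az": 0.005,"hand": 0.4}
    - {"x": 0.005,"y": -0.002,"z": 0.129,"ax": 0,"ay": 0,"az": 0.005,"hand": 0.25}
    - {"x": 0.005,"y": -0.002,"z": 0.129,"ax": 0,"ay": 0,"az": 0.005,"hand": 0.1}
    - {"x": 0.005,"y": -0.002,"z": 0.129,"ax": 0,"ay": 0,"az": 0.005,"hand": 0.05}
    - {"x": 0.005,"y": -0.002,"z": 0.129,"ax": 0,"ay": 0,"az": 0.005,"hand": 0.05}
  newtons: 20

```text
clock: 11.3
eef_pos: [0.6158, 0.2032, 0.1017]
orientation: [-0.0, 0.997, 0.075, 0.001]
wrist_force: [0.1, 1.5, 1.0]
opening: 0.162
grasp_force: 25.9
```

Run:
```python
from h import *;from workcell import robot
o=robot.observe();go((76,35,101),o,-1.5708)
t0=np.arctan2(52,70)
for a in np.arange(0,1.81,.15): print(round(a,2),(87.2*(np.cos(t0+a)-np.cos(t0))/400).round(3),(87.2*(np.sin(t0+a)-np.sin(t0))/400).round(3))
```

```text
t 11.3 tcp_h [ 77.5  35.  101.7] F_h [0.3 1.5 1. ] open 0.162 25.898917615413666 yawh -1.5723 z [ 0.001  0.001 -1.   ] | shift [-0.0038 -0.      0.0018] az -0.00094241993184663
0.0 0.0 0.0
0.15 -0.021 0.025
0.3 -0.046 0.046
0.45 -0.074 0.063
0.6 -0.104 0.076
0.75 -0.136 0.084
0.9 -0.168 0.088
1.05 -0.201 0.086
1.2 -0.233 0.08
1.35 -0.264 0.069
1.5 -0.292 0.054
1.65 -0.318 0.034
1.8 -0.341 0.011
```

Emit:
drive_tool:
  deltas:
    - {"x": -0.003,"y": 0,"z": -0.004,"ax": 0,"ay": 0,"az": 0,"hand": 0.05}
    - {"x": -0.006,"y": 0,"z": -0.008,"ax": 0,"ay": 0,"az": 0,"hand": 0.05}
    - {"x": -0.009,"y": 0,"z": -0.012,"ax": 0,"ay": 0,"az": 0,"hand": 0.05}
    - {"x": -0.012,"y": 0,"z": -0.015,"ax": 0,"ay": 0,"az": 0,"hand": 0.05}
    - {"x": -0.012,"y": 0,"z": -0.015,"ax": 0,"ay": 0,"az": 0,"hand": 0.05}
    - {"x": -0.012,"y": 0,"z": -0.015,"ax": 0,"ay": 0,"az": 0,"hand": 0.05}
    - {"x": -0.012,"y": 0,"z": -0.015,"ax": 0,"ay": 0,"az": 0,"hand": 0.05}
    - {"x": -0.012,"y": 0,"z": -0.015,"ax": 0,"ay": 0,"az": 0,"hand": 0.05}

```text
clock: 12.3
eef_pos: [0.6111, 0.2024, 0.1071]
orientation: [-0.0, 0.997, 0.075, 0.001]
wrist_force: [3.4, 3.7, -1.3]
opening: 0.158
grasp_force: 25.3
```

Run:
```python
from h import *;from workcell import robot
go((76,35,101),robot.observe(),-1.5708)
```

```text
t 12.3 tcp_h [ 72.8  35.  107.1] F_h [ 4.   3.2 -1.3] open 0.158 25.27839481830597 yawh -1.5724 z [ 0.001  0.001 -1.   ] | shift [ 0.008  -0.0001  0.0152] az -0.0010031239862769797
```

Emit:
drive_tool:
  deltas:
    - {"x": -0.016,"y": 0,"z": -0.018,"ax": 0,"ay": 0,"az": 0,"hand": 0.05}
    - {"x": -0.034,"y": 0,"z": -0.031,"ax": 0,"ay": 0,"az": 0,"hand": 0.05}
    - {"x": -0.062,"y": 0,"z": -0.048,"ax": 0,"ay": 0,"az": 0,"hand": 0.05}
    - {"x": -0.092,"y": 0,"z": -0.061,"ax": 0,"ay": 0,"az": 0,"hand": 0.05}
    - {"x": -0.124,"y": 0,"z": -0.069,"ax": 0,"ay": 0,"az": 0,"hand": 0.05}
    - {"x": -0.156,"y": 0,"z": -0.073,"ax": 0,"ay": 0,"az": 0,"hand": 0.05}
    - {"x": -0.189,"y": 0,"z": -0.071,"ax": 0,"ay": 0,"az": 0,"hand": 0.05}
    - {"x": -0.189,"y": 0,"z": -0.071,"ax": 0,"ay": 0,"az": 0,"hand": 0.05}

```text
clock: 13.3
eef_pos: [0.5351, 0.1909, 0.1366]
orientation: [-0.0, 0.997, 0.075, 0.0]
wrist_force: [-1.4, 4.2, 5.0]
opening: 0.156
grasp_force: 25.2
```

Run:
```python
from h import *;from workcell import robot
go((76,35,101),robot.observe(),-1.5708)
```

```text
t 13.3 tcp_h [ -4.1  35.  136.6] F_h [-0.7  4.3  5. ] open 0.156 25.179718136787415 yawh -1.5721 z [ 0.001  0.001 -1.   ] | shift [ 2.002e-01 -1.000e-04  8.920e-02] az -0.0008544847294272909
```

Emit:
drive_tool:
  deltas:
    - {"x": -0.032,"y": 0,"z": 0.006,"ax": 0,"ay": 0,"az": 0,"hand": 0.05}
    - {"x": -0.063,"y": 0,"z": 0.017,"ax": 0,"ay": 0,"az": 0,"hand": 0.05}
    - {"x": -0.091,"y": 0,"z": 0.032,"ax": 0,"ay": 0,"az": 0,"hand": 0.05}
    - {"x": -0.117,"y": 0,"z": 0.052,"ax": 0,"ay": 0,"az": 0,"hand": 0.05}
    - {"x": -0.117,"y": 0,"z": 0.052,"ax": 0,"ay": 0,"az": 0,"hand": 0.05}
    - {"x": -0.117,"y": 0,"z": 0.052,"ax": 0,"ay": 0,"az": 0,"hand": 0.4}
    - {"x": -0.117,"y": 0,"z": 0.052,"ax": 0,"ay": 0,"az": 0,"hand": 0.5}
    - {"x": -0.117,"y": 0,"z": 0.052,"ax": 0,"ay": 0,"az": 0,"hand": 0.5}

```text
clock: 14.3
eef_pos: [0.4896, 0.1833, 0.1138]
orientation: [0.0, 0.997, 0.075, -0.001]
wrist_force: [0.0, -0.2, 0.1]
opening: 0.5
grasp_force: 0.0
```

Emit:
drive_tool:
  deltas:
    - {"x": 0,"y": 0,"z": -0.06,"ax": 0,"ay": 0,"az": 0,"hand": 0.5}
    - {"x": 0,"y": 0,"z": -0.15,"ax": 0,"ay": 0,"az": 0,"hand": 0.5}
    - {"x": 0.1,"y": 0.05,"z": -0.2,"ax": 0,"ay": 0,"az": -0.2,"hand": 0.5}
    - {"x": 0.3,"y": 0.22,"z": -0.2,"ax": 0,"ay": 0,"az": -1,"hand": 0.5}
    - {"x": 0.3,"y": 0.22,"z": -0.2,"ax": 0,"ay": 0,"az": -1,"hand": 0.5}
    - {"x": 0.3,"y": 0.22,"z": -0.2,"ax": 0,"ay": 0,"az": -1,"hand": 0.5}
    - {"x": 0.3,"y": 0.22,"z": -0.2,"ax": 0,"ay": 0,"az": -1,"hand": 0.5}
    - {"x": 0.3,"y": 0.22,"z": -0.2,"ax": 0,"ay": 0,"az": -1,"hand": 0.5}

```text
clock: 15.3
eef_pos: [0.6217, 0.1143, 0.1936]
orientation: [-0.0, 0.802, 0.598, -0.001]
wrist_force: [-0.4, -0.3, -0.3]
opening: 0.499
grasp_force: 0.0
```

```bash
python3 snap.py wrist w4
python3 - <<'E'
from h import *;from workcell import robot
o=robot.observe();go((80.5,-55,160),o,0);go((80.5,-55,88),o,0)
E
```

```text
knobtop [[429. 318.]]
ear [[329. 161.]]
axis [[401. 241.]]
grip [[215. 336.]]
tunnel [[251. 268.]]
t 15.35 tcp_h [ 69.8 -53.7 193.7] F_h [ 0.6  0.1 -0.5] open 0.499 0.0 yawh -0.4343 z [-0.001 -0.    -1.   ] | shift [0.0083 0.0258 0.0842] az -0.2764714148910347
t 15.35 tcp_h [ 69.8 -53.7 193.7] F_h [ 0.6  0.1 -0.5] open 0.499 0.0 yawh -0.4343 z [-0.001 -0.    -1.   ] | shift [0.0085 0.026  0.2642] az -0.2764714148910347
```

View pics/w4.png

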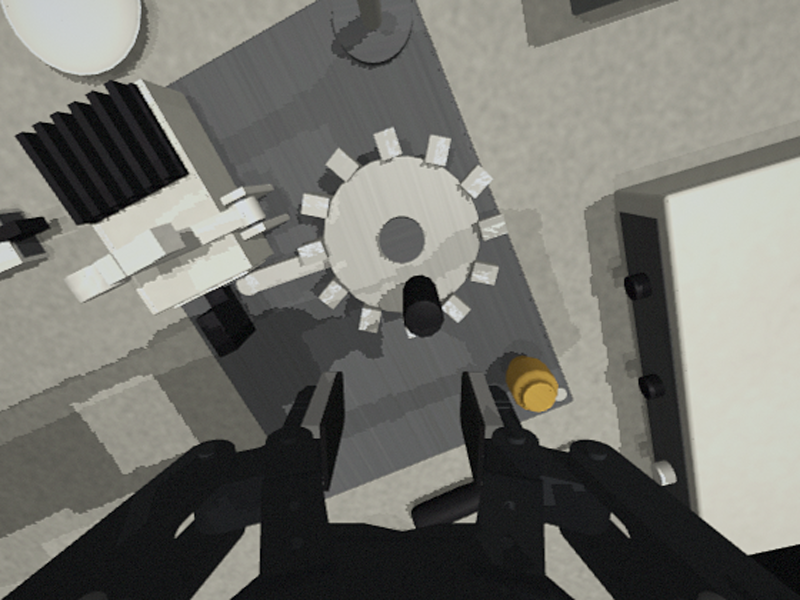

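The pawl is parked over the tunnel, with its ear at (80,290). The knob is at (424,315), so I grip it again.

Emit:
drive_tool:
  deltas:
    - {"x": 0.0085,"y": 0.027,"z": 0.08,"ax": 0,"ay": 0,"az": -0.276,"hand": 0.5}
    - {"x": 0.0085,"y": 0.027,"z": 0.08,"ax": 0,"ay": 0,"az": -0.276,"hand": 0.5}
    - {"x": 0.0085,"y": 0.027,"z": 0.08,"ax": 0,"ay": 0,"az": -0.276,"hand": 0.5}
    - {"x": 0.0085,"y": 0.027,"z": 0.08,"ax": 0,"ay": 0,"az": -0.276,"hand": 0.5}
    - {"x": 0.0085,"y": 0.027,"z": 0.08,"ax": 0,"ay": 0,"az": -0.276,"hand": 0.5}
    - {"x": 0.0085,"y": 0.027,"z": 0.15,"ax": 0,"ay": 0,"az": -0.276,"hand": 0.5}
    - {"x": 0.0085,"y": 0.027,"z": 0.21,"ax": 0,"ay": 0,"az": -0.276,"hand": 0.5}
    - {"x": 0.0085,"y": 0.027,"z": 0.264,"ax": 0,"ay": 0,"az": -0.276,"hand": 0.5}

```text
clock: 16.35
eef_pos: [0.6328, 0.1149, 0.0878]
orientation: [-0.0, 0.657, 0.754, -0.0]
wrist_force: [0.4, -0.0, 0.3]
opening: 0.501
grasp_force: 0.0
```

Emit:
drive_tool:
  deltas:
    - {"x": 0,"y": 0,"z": 0,"ax": 0,"ay": 0,"az": 0,"hand": 0.35}
    - {"x": 0,"y": 0,"z": 0,"ax": 0,"ay": 0,"az": 0,"hand": 0.3}
    - {"x": 0,"y": 0,"z": 0,"ax": 0,"ay": 0,"az": 0,"hand": 0.25}
    - {"x": 0,"y": 0,"z": 0,"ax": 0,"ay": 0,"az": 0,"hand": 0.2}
    - {"x": 0,"y": 0,"z": 0,"ax": 0,"ay": 0,"az": 0,"hand": 0.15}
    - {"x": 0,"y": 0,"z": 0,"ax": 0,"ay": 0,"az": 0,"hand": 0.15}
    - {"x": 0,"y": 0,"z": 0,"ax": 0,"ay": 0,"az": 0,"hand": 0.15}
    - {"x": 0,"y": 0,"z": 0,"ax": 0,"ay": 0,"az": 0,"hand": 0.15}

```text
clock: 17.35
eef_pos: [0.6335, 0.1149, 0.0904]
orientation: [0.001, 0.657, 0.754, 0.001]
wrist_force: [-0.0, -0.7, 4.9]
opening: 0.252
grasp_force: 20.6
```

Run:
```python
from h import *;from workcell import robot
o=robot.observe();go((80.5,-55,88),o,0)
a0=-.11
for a in np.linspace(a0,1.45,9): print(round(a,2),"x",(35*(np.cos(a0)-np.cos(a))/400).round(3),"y",(35*(np.sin(a)-np.sin(a0))/400).round(3))
```

```text
t 17.35 tcp_h [ 81.6 -54.9  90.4] F_h [-0.1 -0.7  4.9] open 0.252 20.556813776493073 yawh -0.014 z [ 0.002  0.    -1.   ] | shift [-0.0002 -0.0028  0.006 ] az -0.008888109340787176
-0.11 x 0.0 y 0.0
0.08 x -0.0 y 0.017
0.28 x 0.003 y 0.034
0.48 x 0.009 y 0.05
0.67 x 0.018 y 0.064
0.87 x 0.03 y 0.076
1.06 x 0.044 y 0.086
1.25 x 0.06 y 0.093
1.45 x 0.076 y 0.096
```

Emit:
drive_tool:
  deltas:
    - {"x": 0,"y": 0.017,"z": 0,"ax": 0,"ay": 0,"az": 0,"hand": 0.15}
    - {"x": 0.003,"y": 0.034,"z": 0,"ax": 0,"ay": 0,"az": 0,"hand": 0.15}
    - {"x": 0.009,"y": 0.05,"z": 0,"ax": 0,"ay": 0,"az": 0,"hand": 0.15}
    - {"x": 0.018,"y": 0.064,"z": 0,"ax": 0,"ay": 0,"az": 0,"hand": 0.15}
    - {"x": 0.03,"y": 0.076,"z": 0,"ax": 0,"ay": 0,"az": 0,"hand": 0.15}
    - {"x": 0.044,"y": 0.086,"z": 0,"ax": 0,"ay": 0,"az": 0,"hand": 0.15}
    - {"x": 0.044,"y": 0.086,"z": 0,"ax": 0,"ay": 0,"az": 0,"hand": 0.15}
    - {"x": 0.044,"y": 0.086,"z": 0,"ax": 0,"ay": 0,"az": 0,"hand": 0.15}

```text
clock: 18.35
eef_pos: [0.6647, 0.1374, 0.0904]
orientation: [0.0, 0.657, 0.754, 0.001]
wrist_force: [-3.4, 1.3, 6.8]
opening: 0.248
grasp_force: 20.7
```

Run:
```python
from h import *;from workcell import robot
o=robot.observe();go((80.5,-55,88),o,0)
```

```text
t 18.35 tcp_h [115.9 -37.4  90.4] F_h [-3.2  1.8  6.8] open 0.248 20.72261542081833 yawh -0.0137 z [ 0.001  0.001 -1.   ] | shift [-0.0451 -0.0879  0.0058] az -0.008720690770556283
```

Emit:
drive_tool:
  deltas:
    - {"x": 0.016,"y": 0.007,"z": 0,"ax": 0,"ay": 0,"az": 0,"hand": 0.15}
    - {"x": 0.032,"y": 0.01,"z": 0,"ax": 0,"ay": 0,"az": 0,"hand": 0.15}
    - {"x": 0.041,"y": 0.01,"z": 0,"ax": 0,"ay": 0,"az": 0,"hand": 0.15}
    - {"x": 0.041,"y": 0.01,"z": 0,"ax": 0,"ay": 0,"az": 0,"hand": 0.15}
    - {"x": 0.041,"y": 0.01,"z": 0,"ax": 0,"ay": 0,"az": 0,"hand": 0.3}
    - {"x": 0.041,"y": 0.01,"z": 0,"ax": 0,"ay": 0,"az": 0,"hand": 0.45}
    - {"x": 0.041,"y": 0.01,"z": -0.05,"ax": 0,"ay": 0,"az": 0,"hand": 0.45}
    - {"x": 0.041,"y": 0.01,"z": -0.15,"ax": 0,"ay": 0,"az": 0,"hand": 0.45}

```text
clock: 19.35
eef_pos: [0.6653, 0.1537, 0.148]
orientation: [-0.001, 0.657, 0.754, -0.002]
wrist_force: [1.2, 0.2, 1.1]
opening: 0.452
grasp_force: 0.0
```

Run:
```python
from h import *;from workcell import robot
o=robot.observe();go((-50,-29,140),o,0)
```

```text
t 19.35 tcp_h [118.9 -21.4 148. ] F_h [ 1.2 -0.   1.1] open 0.452 0.0 yawh -0.0139 z [-0.004 -0.001 -1.   ] | shift [-0.0249 -0.4219  0.0217] az -0.008852230871686751
```

Emit:
drive_tool:
  deltas:
    - {"x": -0.025,"y": -0.1,"z": -0.03,"ax": 0,"ay": 0,"az": -0.009,"hand": 0.45}
    - {"x": -0.025,"y": -0.422,"z": -0.03,"ax": 0,"ay": 0,"az": -0.009,"hand": 0.45}
    - {"x": -0.025,"y": -0.422,"z": -0.03,"ax": 0,"ay": 0,"az": -0.009,"hand": 0.45}
    - {"x": -0.025,"y": -0.422,"z": -0.03,"ax": 0,"ay": 0,"az": -0.009,"hand": 0.45}
    - {"x": -0.025,"y": -0.422,"z": 0.02,"ax": 0,"ay": 0,"az": -0.009,"hand": 0.45}
    - {"x": -0.025,"y": -0.422,"z": 0.02,"ax": 0,"ay": 0,"az": -0.009,"hand": 0.45}
    - {"x": -0.025,"y": -0.422,"z": 0.02,"ax": 0,"ay": 0,"az": -0.009,"hand": 0.45}
    - {"x": -0.025,"y": -0.422,"z": 0.02,"ax": 0,"ay": 0,"az": -0.009,"hand": 0.45}

```text
clock: 20.35
eef_pos: [0.5012, 0.1208, 0.141]
orientation: [-0.0, 0.651, 0.759, -0.0]
wrist_force: [0.5, 0.6, -0.0]
opening: 0.45
grasp_force: 0.0
```

```bash
python3 snap.py wrist w5
python3 - <<'E'
from h import *;from workcell import robot
o=robot.observe();go((-50,-29,46),o,0)
E
```

```text
knobtop [[716. 430.]]
ear [[753. 214.]]
axis [[662. 313.]]
grip [[398. 321.]]
tunnel [[473. 262.]]
t 20.4 tcp_h [-48.4 -29.1 141. ] F_h [-0.3  0.1 -0.5] open 0.445 0.0 yawh 0.0001 z [ 0.  0. -1.] | shift [ 0.0003 -0.0041  0.2375] az 3.8698081674293564e-05
```

View pics/w5.png

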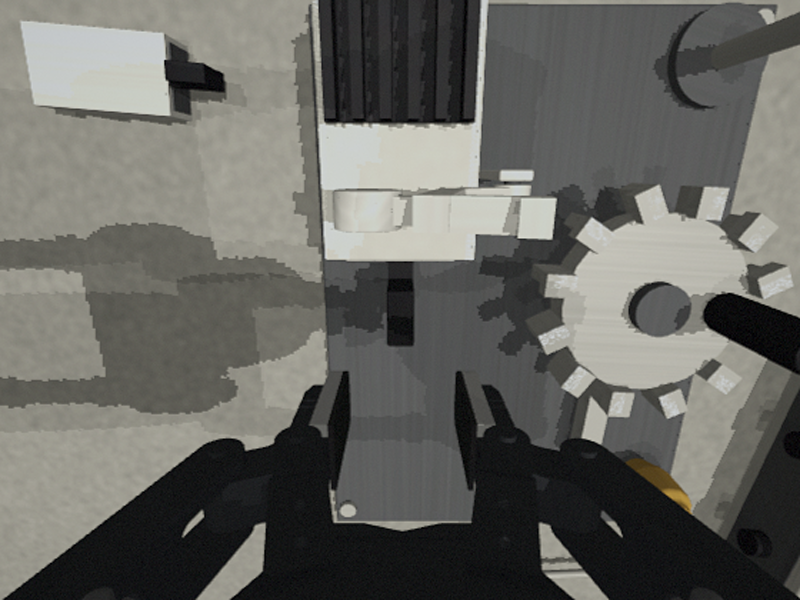

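The wheel is turned back, with the keeper at (590,430), well clear. The grip plate at (401,315) is centred between the fingers, so I go down and grip it.

Emit:
drive_tool:
  deltas:
    - {"x": 0,"y": -0.002,"z": 0.06,"ax": 0,"ay": 0,"az": 0,"hand": 0.45}
    - {"x": 0,"y": -0.002,"z": 0.12,"ax": 0,"ay": 0,"az": 0,"hand": 0.45}
    - {"x": 0,"y": -0.002,"z": 0.18,"ax": 0,"ay": 0,"az": 0,"hand": 0.45}
    - {"x": 0,"y": -0.002,"z": 0.237,"ax": 0,"ay": 0,"az": 0,"hand": 0.45}
    - {"x": 0,"y": -0.002,"z": 0.237,"ax": 0,"ay": 0,"az": 0,"hand": 0.3}
    - {"x": 0,"y": -0.002,"z": 0.237,"ax": 0,"ay": 0,"az": 0,"hand": 0.15}
    - {"x": 0,"y": -0.002,"z": 0.237,"ax": 0,"ay": 0,"az": 0,"hand": 0.05}
    - {"x": 0,"y": -0.002,"z": 0.237,"ax": 0,"ay": 0,"az": 0,"hand": 0.05}
  newtons: 30

```text
clock: 21.4
eef_pos: [0.5002, 0.1205, 0.0469]
orientation: [0.001, 0.651, 0.759, 0.0]
wrist_force: [1.2, -0.9, -1.0]
opening: 0.162
grasp_force: 29.5
```

Run:
```python
from h import *;from workcell import robot
o=robot.observe();go((-50,-29,46),o,0)
```

```text
t 21.4 tcp_h [-49.3 -29.2  46.9] F_h [ 1.  -1.1 -1. ] open 0.162 29.48292911052704 yawh 0.0001 z [ 0.002 -0.    -1.   ] | shift [ 0.0006 -0.0018  0.0023] az 4.2590912832870216e-05
```

Emit:
drive_tool:
  deltas:
    - {"x": -0.015,"y": 0,"z": 0,"ax": 0,"ay": 0,"az": 0,"hand": 0.05}
    - {"x": -0.04,"y": 0,"z": 0,"ax": 0,"ay": 0,"az": 0,"hand": 0.05}
    - {"x": -0.07,"y": 0,"z": 0,"ax": 0,"ay": 0,"az": 0,"hand": 0.05}
    - {"x": -0.1,"y": 0,"z": 0,"ax": 0,"ay": 0,"az": 0,"hand": 0.05}
    - {"x": -0.13,"y": 0,"z": 0,"ax": 0,"ay": 0,"az": 0,"hand": 0.05}
    - {"x": -0.16,"y": 0,"z": 0,"ax": 0,"ay": 0,"az": 0,"hand": 0.05}
    - {"x": -0.18,"y": 0,"z": 0,"ax": 0,"ay": 0,"az": 0,"hand": 0.05}
    - {"x": -0.18,"y": 0,"z": 0,"ax": 0,"ay": 0,"az": 0,"hand": 0.05}

```text
clock: 22.4
eef_pos: [0.5111, 0.0481, 0.0467]
orientation: [0.001, 0.652, 0.759, 0.0]
wrist_force: [-1.7, 2.0, 4.5]
opening: 0.161
grasp_force: 30.6
```

Run:
```python
from h import *;from workcell import robot
o=robot.observe();go((-49.3,-183,46.9),o,0)
```

```text
t 22.4 tcp_h [ -49.5 -102.4   46.7] F_h [-1.4  2.3  4.5] open 0.161 30.550371408462524 yawh -0.0008 z [ 0.001 -0.001 -1.   ] | shift [-2.015e-01  7.000e-04 -2.000e-04] az -0.0005031900417713574
```

Drawing smoothly at about 2 N. I continue, then release.

Emit:
drive_tool:
  deltas:
    - {"x": -0.025,"y": 0,"z": 0,"ax": 0,"ay": 0,"az": 0,"hand": 0.05}
    - {"x": -0.055,"y": 0,"z": 0,"ax": 0,"ay": 0,"az": 0,"hand": 0.05}
    - {"x": -0.085,"y": 0,"z": 0,"ax": 0,"ay": 0,"az": 0,"hand": 0.05}
    - {"x": -0.115,"y": 0,"z": 0,"ax": 0,"ay": 0,"az": 0,"hand": 0.05}
    - {"x": -0.145,"y": 0,"z": 0,"ax": 0,"ay": 0,"az": 0,"hand": 0.05}
    - {"x": -0.175,"y": 0,"z": 0,"ax": 0,"ay": 0,"az": 0,"hand": 0.05}
    - {"x": -0.2,"y": 0,"z": 0,"ax": 0,"ay": 0,"az": 0,"hand": 0.05}
    - {"x": -0.2,"y": 0,"z": 0,"ax": 0,"ay": 0,"az": 0,"hand": 0.05}

```text
clock: 23.4
eef_pos: [0.523, -0.0311, 0.0467]
orientation: [0.001, 0.652, 0.759, -0.0]
wrist_force: [-1.1, 1.6, 6.4]
opening: 0.162
grasp_force: 30.6
```

Emit:
drive_tool:
  deltas:
    - {"x": 0,"y": 0,"z": 0,"ax": 0,"ay": 0,"az": 0,"hand": 0.05}
    - {"x": 0,"y": 0,"z": 0,"ax": 0,"ay": 0,"az": 0,"hand": 0.25}
    - {"x": 0,"y": 0,"z": 0,"ax": 0,"ay": 0,"az": 0,"hand": 0.4}
    - {"x": 0,"y": 0,"z": 0,"ax": 0,"ay": 0,"az": 0,"hand": 0.4}
    - {"x": 0,"y": 0,"z": -0.05,"ax": 0,"ay": 0,"az": 0,"hand": 0.4}
    - {"x": 0,"y": 0,"z": -0.15,"ax": 0,"ay": 0,"az": 0,"hand": 0.4}
    - {"x": 0,"y": 0,"z": -0.3,"ax": 0,"ay": 0,"az": 0,"hand": 0.4}
    - {"x": -0.1,"y": 0,"z": -0.4,"ax": 0,"ay": 0,"az": 0,"hand": 0.4}

```text
clock: 24.4
eef_pos: [0.5294, -0.068, 0.2114]
orientation: [0.002, 0.65, 0.76, 0.002]
wrist_force: [1.4, 0.1, -0.3]
opening: 0.402
grasp_force: 0.0
```

Emit:
drive_tool:
  deltas:
    - {"x": -0.1,"y": -0.1,"z": -0.05,"ax": 0,"ay": 0,"az": 0,"hand": 0.4}
    - {"x": -0.3,"y": -0.3,"z": -0.05,"ax": 0,"ay": 0,"az": 0,"hand": 0.4}
    - {"x": -0.5,"y": -0.3,"z": -0.05,"ax": 0,"ay": 0,"az": 0,"hand": 0.4}
    - {"x": -0.6,"y": -0.3,"z": -0.05,"ax": 0,"ay": 0,"az": 0,"hand": 0.4}
    - {"x": -0.6,"y": -0.3,"z": -0.05,"ax": 0,"ay": 0,"az": 0,"hand": 0.4}
    - {"x": -0.6,"y": -0.3,"z": -0.05,"ax": 0,"ay": 0,"az": 0,"hand": 0.4}
    - {"x": -0.6,"y": -0.3,"z": -0.05,"ax": 0,"ay": 0,"az": 0,"hand": 0.4}
    - {"x": -0.6,"y": -0.3,"z": -0.05,"ax": 0,"ay": 0,"az": 0,"hand": 0.4}

```text
clock: 25.4
eef_pos: [0.4469, -0.3236, 0.2269]
orientation: [0.0, 0.651, 0.759, 0.0]
wrist_force: [-0.7, -0.5, 0.0]
opening: 0.403
grasp_force: 0.0
```

Run:
```python
from h import *;from workcell import robot;import cv2
c=robot.camera("top");a=c["image"][115:255,180:366,::-1];cv2.imwrite("pics/t6.png",cv2.resize(a,(797,600),interpolation=cv2.INTER_CUBIC))
T=load("top")
p=lambda v:((proj(T,w(v))[0]-[180,115])*600/140).round()
for y in(-58,-97,-170): print(y,"front-top",p((-50,y-55,52)),"back-top",p((-50,y+55,52)))
o=robot.observe();go((0,0,0),o)
```

```text
-58 front-top [467. 390.] back-top [295. 419.]
-97 front-top [527. 379.] back-top [356. 408.]
-170 front-top [641. 360.] back-top [470. 389.]
t 25.45 tcp_h [-169.2 -460.1  226.8] F_h [-1.1 -1.5  0.5] open 0.403 0.0 yawh 0.0019 z [ 0.001 -0.    -1.   ] | shift [1.1497 0.4247 0.5667] az None
```

View pics/t6.png

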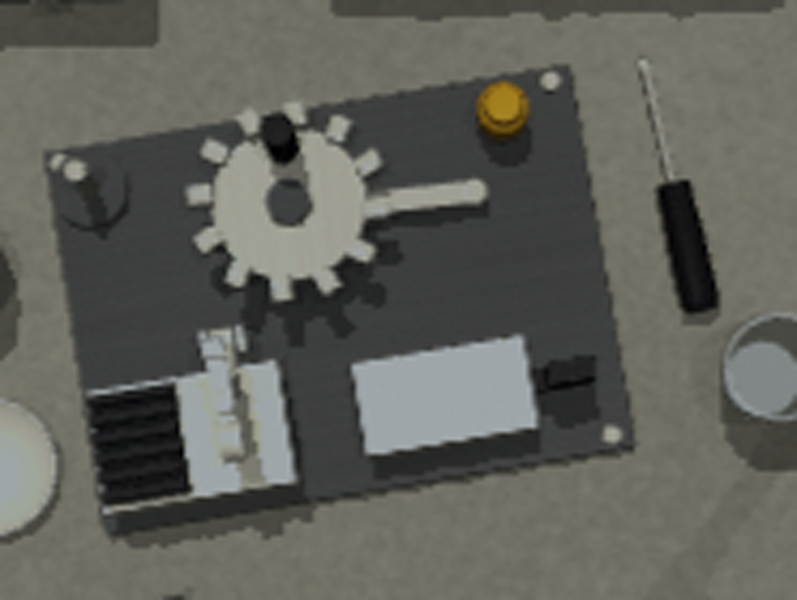

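The picture shows the cartridge lying flat on the ledge, from (357,408) to (532,382), so its origin is at about y -99 mm. The pawl is parked, the keeper points to -y at (480,190), the bystanders are unmoved and the arm is clear.

```bash
python3 -c "
from workcell import robot;print(robot.sign_off())"
```

```text
the job is handed in; nothing more can be done
None
```

The cartridge is out of the housing and lying flat on the ledge, with the pawl parked, the wheel turned back about a quarter turn and the bystanders unmoved; I handed the job in at about 25 s of the 72 s, and no verdict came back.

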